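Clear the insole die off the clamp and lock the wing knob

TASK

A steel insole cutting die with a carrying handle was left lying over the wing knob of the bed clamp. Lift the die off and set it down flat inside the empty grey tray without dropping it; then turn the wing knob clockwise (seen from above) until it clicks over its detent and comes up against its stop, and let go. Leave the mallet, the tin and the small round die where they are.

Things in the scene. Friction and masses are not known exactly. Their poses are not given: they have to be found in the camera images.
- die: Insole cutting die: closed upright steel band, 4 mm thick, 45 mm high, insole outline 200 mm long (x; broad forefoot at +x), up to 92 mm wide (y), two bridges across its top at x = -60 and +60 mm (tops 51 mm up) that carry a handle. Origin: outline's centre at the lower edge, under the centre of mass. 0.65 kg. It starts flat on the clamp plate, around the knob; raise it 75 mm to clear the knob.
- die_handle (a point): Middle of the die's handle: a straight bar of 14 x 14 mm, 132 mm long along the die's x axis, its centre 88 mm above the die's lower edge. At the start some 27 mm of free height lies between the bar's underside and the top of the wing knob.
- tray: Empty shallow grey plastic tray, fixed, outside 242 mm (its x axis) by 134 mm (y) by 20 mm high, walls and floor 5 mm thick (inside 232 x 124 mm). Origin: centre of its underside, on the bed.
- station: The bed clamp, fixed: steel base plate 240 mm (x) by 120 mm (y), 8 mm thick; at its centre a round housing 52 mm across, top at 30 mm, with a small plunger barrel out to 45 mm on its -x side (up to 26 mm high). Origin: centre of the underside, on the bed, on the knob's axis.
- wing_grip (a point): On the wing knob's vertical axis, 51 mm above the bed; turns with the knob. The wing is an upright black bar 52 mm long (this point's x axis), 14 mm thick (y), from 37 to 62 mm above the bed, on a round skirt 48 mm across whose top is 37 mm above the bed.
- wing (a joint): Angle of the wing knob, rad, growing clockwise seen from above. Starts between 0 and 0.5; stop at 2.8. Light (0.04 N m) to about 1.85, then a spring plunger resists with up to 0.35 N m until just past 2.3, where the knob snaps on to about 2.75 (the click) and stays. Let go before that, it stays or springs back. More turn than one comfortable grasp: regrasp.
- heel_die: Bystander: small round steel die, an open ring 76 mm across, 45 mm high; origin centre of the underside. Leave alone.
- tin: Bystander: closed round tin 80 mm across, 110 mm high; origin centre of the underside. Leave alone.
- mallet: Bystander: rubber mallet with wooden handle, 260 mm long along its x axis, lying on the bed; origin at the middle of its length on its underside. Leave alone.

How it is judged:
On the way, in this order (a step that is already met when the one before it is completed fails the run):
1. the die lies flat inside the tray, let go (x of die in the frame of tray between -0.03 and 0.03 m and y of die in the frame of tray between -0.03 and 0.03 m and z of die in the frame of tray below 0.01 m and angle between die's own z axis and vertical below 0.06 rad and contact force between the fingers and die below 0.1 N and linear speed of die below 0.02 m/s), for 0.2 s.
2. the wing knob is turned past its click (value of joint wing above 2.6 rad), for 0.2 s.
At the end, for the whole second after the job is handed in: The die lies flat on the floor of the tray (its origin within 30 mm of the tray's centre along each tray axis and less than 10 mm above the tray's underside, tilted less than 0.06 rad), let go and at rest, and the wing knob is past its click (above 2.6 rad) (all of step 1 and value of joint wing above 2.6 rad); the robot touches nothing.
It fails at once if the die is let go more than 40 mm above the bed (height (world z) of die above 0.04 m and contact force between each of the arm, the fingers and die below 0.05 N).
It fails at once if a bystander is shifted by more than 30 mm or the tin is tipped (distance of any of heel_die, tin, mallet from where it was at the start of the episode above 0.03 m or angle between tin's own z axis and vertical above 0.4 rad).
It also fails if it takes over 64 s, if anything falls off the work surface, if the arm or the gripper's body presses on something with over 40 N, if the wrist force passes 120 N, or if a joint passes its speed limit or range.

ROBOT

A 6-joint arm with a two-finger parallel gripper is mounted at the origin on the work surface. World frame = base frame: x ahead of the robot, y to its left, z up, the work surface at z = 0. Lengths are in m, angles in rad, forces in N, time in s.
With the tool pointing down it reaches from about 0.3 to 0.875 m from the base axis. Payload 6.4 kg.
Tool frame: the origin (TCP) lies midway between the tips of the shut fingers; the grasp point (between the pads) lies 19 mm behind it; z points along the fingers, y is the direction in which the jaws open and shut (so a half turn about z gives the same grasp; the last joint's range is limited). The gripper opens to 85 mm and grips with 20 to 120 N. Pads are 22 mm wide; open, the fingers measure 114 mm over their backs; the gripper's body (76 mm by 85 mm) begins 54 mm behind the grasp point. The pads swing forward as they close: fully open they stand 13 mm farther back than shut.
Start: joints at [1.141, 0.181, 1.607, -0, 1.354, -0.206], TCP at [0.128, 0.561, 0.231] pointing down, gripper open.
Joint ranges: [-2.99, 2.99], [-0.89, 2.07], [0.3, 2.58], [-1.14, 4.28], [0, 2.63], [-3.12, 3.12]. Speed limits (rad/s): [2.57, 2.57, 3.01, 3.14, 3.14, 3.14].

INTERFACE

Orientations are given as a unit quaternion [w, x, y, z].
In Python, from bench import ctrl gives the robot as it stands. The module is installed in compiled form; this text tells all that it offers.
- The arm moves only by the tool arm_command, never from a script. Its argument "plan" is one flat list of numbers, 4 for each row, row after row: the shift along the tool's x, y, z in mm, then the turn about the tool's z in rad. A call has 1 to 20 rows; each row shifts and turns the commanded pose from where the row before left it, along the tool's axes as they then stand; what a row does not reach is not made up. A row lasts 1/10 s, in which the tool goes at most 50 mm and 8.59 degrees, less where a joint would pass 70% of its speed; a pose out of reach is approached as far as the arm can. A call is refused whole if a number of a shift passes 50 or a number of a turn 0.15, either way. A call with a gripper value outside its range is refused whole. "grip" is the opening, from 0 (shut) to 1 (fully open), set as the call begins (left out, the last holds). The fingers move at their own pace and stop on an object; the grip force is fixed at half the most. Time passes only in rows, so rows that do not move let the fingers close. It gives the time, the measured TCP pose, the force and the opening at its end, in the units of the state.
- ctrl.get_obs(): the state, without advancing time (a new reading comes with each control period).
- ctrl.camera(name): name is "scene" or "top"; returns a dict with "color" (420x560x3 uint8, red, green, blue), "camera_matrix" (3x3 intrinsics, pixels), "eye" and "attitude" of the camera in the world. Camera axes: x right, y up, looking along -z (the intrinsics and any distortion apply to the point x, -y, -z); pixel columns grow to the right and rows downward; lengths in m; the calibration is good to about 2 mm. A picture is of the moment at which its call begins. There is no depth.
- ctrl.hand_in(): hands the job in, once; it reports no verdict.
The state is a dict: "time_s": time; "q": joint angles; "dq": joint speeds; "joint_efforts": joint torques, N m; "eef_pos": TCP position; "eef_rot": TCP orientation; "wrist_force": force on the tool from outside, world axes, zero at the start; "torque": the same for the moment, N m; "opening": opening from 0.0 (shut) to 1.0 (fully open).
Only numpy, scipy, OpenCV 4.12 (cv2) and the standard library are available. Lean on these libraries where they do the work, as an engineer would, in place of code of your own. Each camera call takes 0.05 s, during which the arm holds its last target. There are 200 camera calls.

## Working session

There is one attempt and no reset: what is moved stays moved. The work goes in short steps, Python scripts to look and compute and a tool call to move; the robot and the scene stay as the last step left them, time stands still between calls to the robot, and variables do not carry over. Pictures are saved under pics/ and viewed, about 8 in all and at most 12, crops included, and the job is handed in when it is done.

Besides the shell and the picture viewer there is one more tool, called after "Call:" in YAML: its name, and indented under it one key for each argument. arm_command: Moves the arm, as the interface text tells. Its arguments: {"type":"object","properties":{"plan":{"type":"array","items":{"type":"number"}},"grip":{"type":"number"}},"required":["plan"]}

```bash
mkdir -p pics
cat > h.py <<'E'
import numpy as np, cv2
from scipy.spatial.transform import Rotation as R
from bench import ctrl
def rot(a):
    a=np.array(a,float)
    return a if a.shape==(3,3) else R.from_quat([a[1],a[2],a[3],a[0]]).as_matrix()
def snap(name,f):
    c=ctrl.camera(name); cv2.imwrite(f'pics/{f}.png',c['color'][:,:,::-1]); np.savez(f'pics/{f}.npz',**{k:c[k] for k in('camera_matrix','eye','attitude')},extra=str([k for k in c])); return c
def proj(c,P):
    p=(np.array(P,float)-c['eye'])@rot(c['attitude']); K=c['camera_matrix']
    return np.stack([K[0,0]*p[...,0]/-p[...,2]+K[0,2],K[1,1]*-p[...,1]/-p[...,2]+K[1,2]],-1)
def unproj(c,uv,z):
    uv=np.atleast_2d(np.array(uv,float));K=c['camera_matrix']
    d=np.stack([(uv[:,0]-K[0,2])/K[0,0],-(uv[:,1]-K[1,2])/K[1,1],-np.ones(len(uv))],-1)@rot(c['attitude']).T
    return c['eye']+d*((z-c['eye'][2])/d[:,2])[:,None]
def state():
    o=ctrl.get_obs();print(o['time_s'],np.round(o['eef_pos'],4),np.round(rot(o['eef_rot']),3).tolist(),np.round(o['wrist_force'],1),round(o['opening'],3),'q',np.round(o['q'],3));return o
E
python3 - <<'E'
from h import *
for n in('top','scene'):
    c=snap(n,n+'0');print(c.keys(),c['camera_matrix'],c['eye'],c['attitude'],{k:c[k] for k in c if k not in('color',)}.keys())
state()
E
```

```text
dict_keys(['color', 'camera_matrix', 'eye', 'attitude']) [[539.80447113   0.         272.81680437]
 [  0.         539.80447113 220.91964351]
 [  0.           0.           1.        ]] [ 0.42552458 -0.0018532   1.5174443 ] [-0.6993965  -0.0508135   0.04311617  0.71162035] dict_keys(['camera_matrix', 'eye', 'attitude'])
dict_keys(['color', 'camera_matrix', 'eye', 'attitude']) [[449.24876249   0.         274.72541348]
 [  0.         449.24876249 208.84941549]
 [  0.           0.           1.        ]] [1.11639121 0.73030909 0.86829556] [0.26072796 0.12118831 0.39896028 0.87072672] dict_keys(['camera_matrix', 'eye', 'attitude'])
0.1 [0.1274 0.5602 0.2305] [[-0.975, 0.222, -0.001], [0.222, 0.975, -0.001], [0.0, -0.002, -1.0]] [ 0.4 -0.3  0.3] 0.997 q [ 1.141  0.181  1.608  0.     1.354 -0.206]
```

View pics/top0.png

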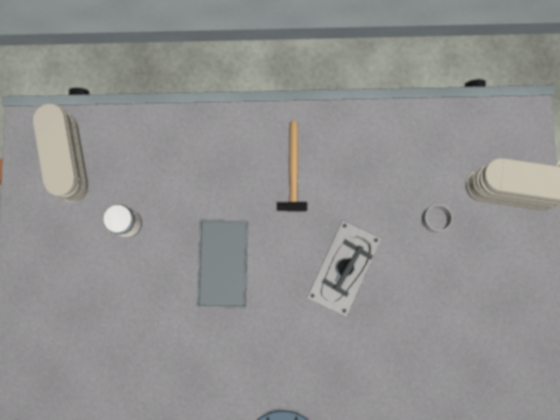

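View pics/scene0.png

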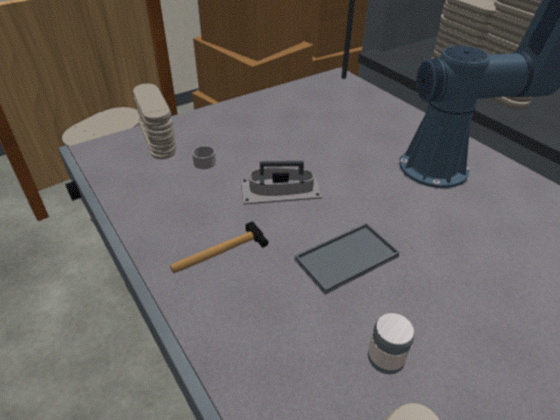

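Run:
```python
from h import *
for n in('top','scene'):
    c=dict(np.load(f'pics/{n}0.npz'))
    print(n,rot(c['attitude']).round(3).tolist(),proj(c,[[0,0,0],[.128,.561,.231],[0,0,.3]]).round(0).tolist())
    im=cv2.imread(f'pics/{n}0.png')
    x0,y0,w,h,s=((180,190,220,140,3.6) if n=='top' else (225,140,185,160,3.7))
    cv2.imwrite(f'pics/{n}0c.png',cv2.resize(im[y0:y0+h,x0:x0+w],None,fx=s,fy=s,interpolation=cv2.INTER_CUBIC))
c=dict(np.load('pics/top0.npz'))
for nm,uv,z in[('tray',[(202,220),(248,221),(245,306),(198,306)],.02),('plate',[(345,221),(380,239),(347,315),(309,298)],.008),('heel',[(437,218)],.045),('tin',[(118,220)],.11),('mal',[(292,206),(294,122)],.03),('base',[(283,410)],0)]:
    print(nm,unproj(c,uv,z).round(3)[:,:2].tolist())
```

```text
top [[-0.017, 0.991, -0.133], [-1.0, -0.018, -0.01], [-0.012, 0.132, 0.991]] [[282.0, 453.0], [37.0, 428.0], [282.0, 495.0]]
scene [[-0.835, -0.357, 0.419], [0.551, -0.546, 0.632], [0.003, 0.758, 0.652]] [[433.0, 167.0], [625.0, 227.0], [457.0, 82.0]]
tray [[0.632, 0.211], [0.627, 0.082], [0.392, 0.093], [0.394, 0.222]]
plate [[0.624, -0.19], [0.571, -0.287], [0.363, -0.187], [0.411, -0.084]]
heel [[0.622, -0.438]]
tin [[0.624, 0.421]]
mal [[0.666, -0.041], [0.908, -0.052]]
base [[0.111, -0.006]]
```

View pics/top0c.png

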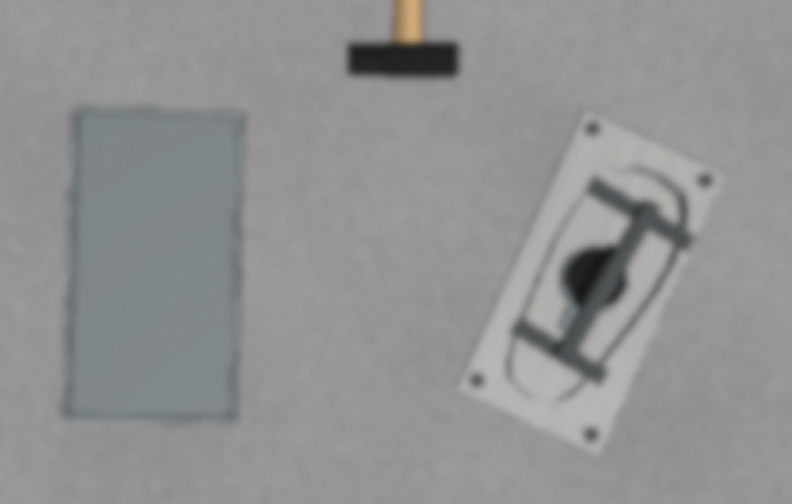

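View pics/scene0c.png

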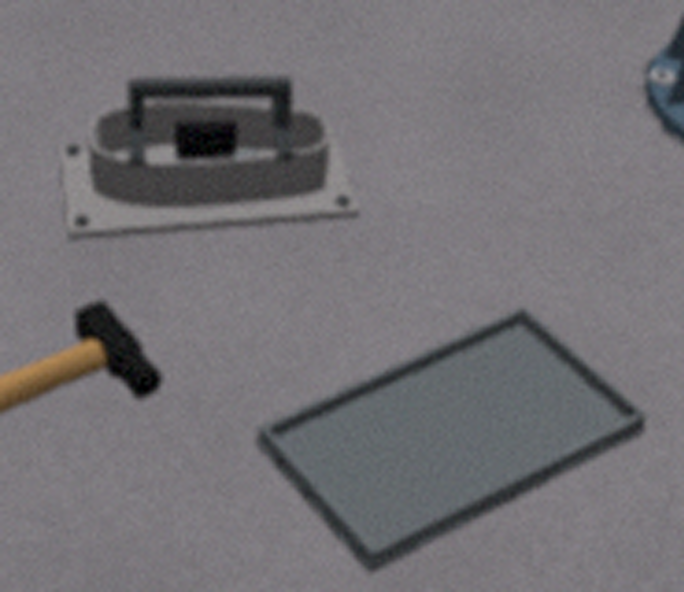

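```bash
cat >> h.py <<'E'
def go(tgt,yang):
    """print: turn first (rad about tool z), then shift in the turned tool axes (mm)"""
    o=state();M=rot(o['eef_rot']);cur=np.arctan2(M[1,1],M[0,1])
    t=-(yang-cur); print('turn',round(t,3))
    T=np.array([[np.sin(yang)*-1,np.cos(yang),0],[np.cos(yang),np.sin(yang),0],[0,0,-1]])
    print('shift mm',((np.array(tgt)-o['eef_pos'])@T*1000).round(1))
E
python3 - <<'E'
from h import *
c=dict(np.load('pics/top0.npz'))
f=lambda a:np.array(a)/3.6+[180,190]
d=unproj(c,f([(592,128),(705,180),(477,380),(591,434)]),.008)[:,:2]
print('plate ctr',d.mean(0).round(4)); v=d[0]+d[1]-d[2]-d[3];print('ang',np.arctan2(v[1],v[0]))
h=unproj(c,f([(645,212),(568,350)]),.102)[:,:2];b=unproj(c,f([(594,185),(690,241),(518,327),(603,376)]),.059)[:,:2]
print('bar ends',h.round(4).tolist(),h.mean(0),'len',np.linalg.norm(h[0]-h[1]),'ang',np.arctan2(*(h[0]-h[1])[::-1]))
print('bridges',b.round(4).tolist(),b.mean(0)); v=b[0]+b[1]-b[2]-b[3];print('ang',np.arctan2(v[1],v[0]),np.linalg.norm(v)/2)
# scene check of bar ends
s=dict(np.load('pics/scene0.npz')); g=np.array([(132,88),(290,90)])/3.7+[225,140]
hs=unproj(s,g,.103)[:,:2];print('scene bar',hs.round(4).tolist(),hs.mean(0),np.linalg.norm(hs[0]-hs[1]))
tr=unproj(c,[(202,220),(248,221),(245,306),(198,306)],.02)[:,:2].mean(0)
ts=unproj(s,np.array([(522,313),(643,420),(372,562),(260,436)])/3.7+[225,140],.02)[:,:2];print('tray',tr,ts.mean(0),ts.round(3).tolist())
m=h.mean(0);v=h[0]-h[1];a=np.arctan2(v[1],v[0])
go([*m,.2],a+np.pi/2)
E
```

```text
plate ctr [ 0.4927 -0.184 ]
ang -0.4564968068189127
bar ends [[0.5368, -0.2132], [0.438, -0.1539]] [ 0.48743945 -0.18356079] len 0.11520780747278518 ang -0.5401090243092619
bridges [[0.5612, -0.1821], [0.5179, -0.2524], [0.456, -0.1219], [0.4188, -0.1839]] [ 0.48849877 -0.18507137]
ang -0.5623121900660326 0.1207106629866228
scene bar [[0.547, -0.2039], [0.4429, -0.1326]] [ 0.49495638 -0.16821735] 0.12614382134482494
tray [0.51123343 0.1521931 ] [0.51649981 0.16649319] [[0.396, 0.104], [0.4, 0.234], [0.637, 0.229], [0.633, 0.099]]
0.1 [0.1274 0.5602 0.2305] [[-0.975, 0.222, -0.001], [0.222, 0.975, -0.001], [0.0, -0.002, -1.0]] [ 0.4 -0.3  0.3] 0.997 q [ 1.141  0.181  1.608  0.     1.354 -0.206]
turn 0.316
shift mm [-691.3 -452.7   30.5]
```

Call:
arm_command:
  plan: [0,0,0,0.105,0,0,0,0.105,0,0,0,0.105,-20,-13,0,0,-40,-26,0,0,-42,-27.5,0,0,-42,-27.5,0,0,-42,-27.5,0,0,-42,-27.5,0,0,-42,-27.5,0,0,-42,-27.5,0,0,-42,-27.5,0,0,-42,-27.5,0,0,-42,-27.5,0,0,-42,-27.5,0,0,-42,-27.5,0,0,-42,-27.5,0,0,-42,-27.5,0,0,-42,-27.5,0,0]
  grip: 1

```text
time_s: 2.0
eef_pos: [0.4653, -0.1353, 0.231]
eef_rot: [-0.0, 0.266, 0.964, 0.0]
wrist_force: [1.4, 0.8, -0.4]
opening: 1.0
```

Run:
```python
from h import *
state()
ims=[]
for n in('top','scene'):
    c=snap(n,n+'1');o=ctrl.get_obs();p=np.array(o['eef_pos'])
    print(n,proj(c,p).round(1),proj(c,p+[0,0,.2]).round(1))
    im=cv2.imread(f'pics/{n}1.png');x0,y0=((250,150) if n=='top' else (215,70));ims.append(cv2.resize(im[y0:y0+180,x0:x0+130],None,fx=3,fy=3,interpolation=cv2.INTER_CUBIC))
cv2.imwrite('pics/b1.png',np.hstack(ims))
```

```text
2.0 [ 0.4653 -0.1353  0.231 ] [[-0.858, 0.514, -0.0], [0.514, 0.858, 0.0], [0.0, 0.0, -1.0]] [ 1.4  0.8 -0.4] 1.0 q [-0.529 -0.025  1.828  0.     1.339 -1.56 ]
top [338.1 274. ] [348.8 270.5]
scene [297.3 127.9] [300.2  56.8]
```

View pics/b1.png

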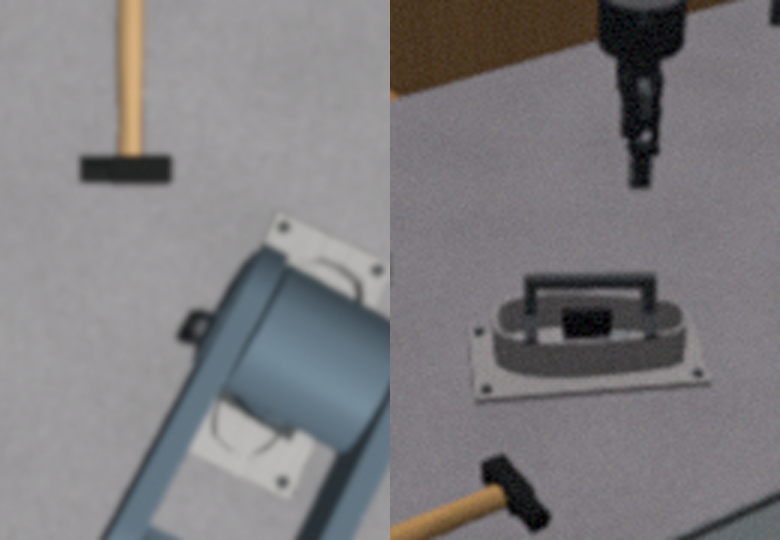

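Run:
```python
from h import *
c=dict(np.load('pics/top0.npz'));s=dict(np.load('pics/scene0.npz'))
o=ctrl.get_obs();p=np.array(o['eef_pos']);y=rot(o['eef_rot'])[:,1]
for d in(.043,.057): print(proj(s,[p+d*y+[0,0,.013],p-d*y+[0,0,.013]]).round(1).tolist())
f=lambda a:np.array(a)/3.6+[180,190]-.36; g=lambda a:np.array(a)/3.7+[225,140]-.36
print('dots top',unproj(c,f([(592,128),(477,380),(591,434),(705,180)]),.008)[:,:2].round(4).tolist())
print('dots scene',unproj(s,g([(82,221),(343,201),(73,150)]),.008)[:,:2].round(4).tolist())
print('heel',unproj(c,[(437,218)],.045)[0],unproj(s,[(204,153)],.045)[0])
print('tin',unproj(c,[(118.5,219)],.11)[0],unproj(s,[(394.5,331)],.11)[0])
print('mallet end',unproj(c,[(294,122)],.015)[0],unproj(s,[(173,267)],.015)[0])
```

```text
[[298.7, 131.9], [296.3, 115.9]]
[[299.2, 134.7], [295.9, 113.5]]
dots top [[0.6117, -0.1874], [0.4181, -0.0925], [0.3758, -0.1786], [0.5694, -0.2738]]
dots scene [[0.6099, -0.1852], [0.4164, -0.0895], [0.5674, -0.2717]]
heel [ 0.62247838 -0.43804313  0.045     ] [ 0.62685585 -0.42845836  0.045     ]
tin [0.62637173 0.4193829  0.11      ] [0.63496968 0.43288484 0.11      ]
mallet end [ 0.91259189 -0.05282081  0.015     ] [ 0.90754167 -0.04865107  0.015     ]
```

```bash
cat > ov.py <<'E'
from h import *
def box(x,y,a,cx,cy,z0,z1,lx,ly):
    R2=np.array([[np.cos(a),-np.sin(a)],[np.sin(a),np.cos(a)]])
    q=np.array([(cx+sx*lx/2,cy+sy*ly/2) for sx,sy in((-1,-1),(1,-1),(1,1),(-1,1))])@R2.T+[x,y]
    return [np.c_[q,np.full(4,z)] for z in(z0,z1)]
def draw(im,c,bx,x0,y0,s,col):
    for P in bx:
        uv=(proj(c,P)-[x0-.5,y0-.5])*s-.5
        cv2.polylines(im,[np.round(uv*8).astype(int)],True,col,1,cv2.LINE_AA,3)
E
python3 - <<'E'
from ov import *
out=[]
for n,(x0,y0,w,h,s) in dict(top=(300,210,90,115,4.4),scene=(235,150,95,60,4.2)).items():
    c=dict(np.load(f'pics/{n}0.npz'));im=cv2.resize(cv2.imread(f'pics/{n}0.png')[y0:y0+h,x0:x0+w],None,fx=s,fy=s,interpolation=cv2.INTER_CUBIC)
    X,Y,A=.488,-.184,-.552
    draw(im,c,box(X,Y,A,0,0,.089,.103,.132,.014),x0,y0,s,(0,0,255))
    for b in(-.06,.06): draw(im,c,box(X,Y,A,b,0,.053,.059,.012,.085)[1:],x0,y0,s,(0,255,255))
    draw(im,c,box(.4925,-.182,-.4565,0,0,0,.008,.24,.12),x0,y0,s,(0,255,0))
    draw(im,c,box(.511,.152,-.047,0,0,0,.02,.242,.134),x0,y0,s,(0,255,0))
    out.append(im)
s=out[1];s2=np.zeros((out[0].shape[0],s.shape[1],3),np.uint8);s2[:s.shape[0]]=s
# tray in scene
c=dict(np.load('pics/scene0.npz'));x0,y0,S=285,215,3.2;im=cv2.resize(cv2.imread('pics/scene0.png')[y0:y0+78,x0:x0+124],None,fx=S,fy=S,interpolation=cv2.INTER_CUBIC)
draw(im,c,box(.511,.152,-.047,0,0,0,.02,.242,.134),x0,y0,S,(0,255,0))
h=min(im.shape[0],s2.shape[0]-s.shape[0]);w=min(im.shape[1],s2.shape[1]);s2[s.shape[0]:s.shape[0]+h,:w]=im[:h,:w]
cv2.imwrite('pics/ov0.png',np.hstack([out[0],s2]));print(np.hstack([out[0],s2]).shape)
E
```

```text
(506, 795, 3)
```

View pics/ov0.png

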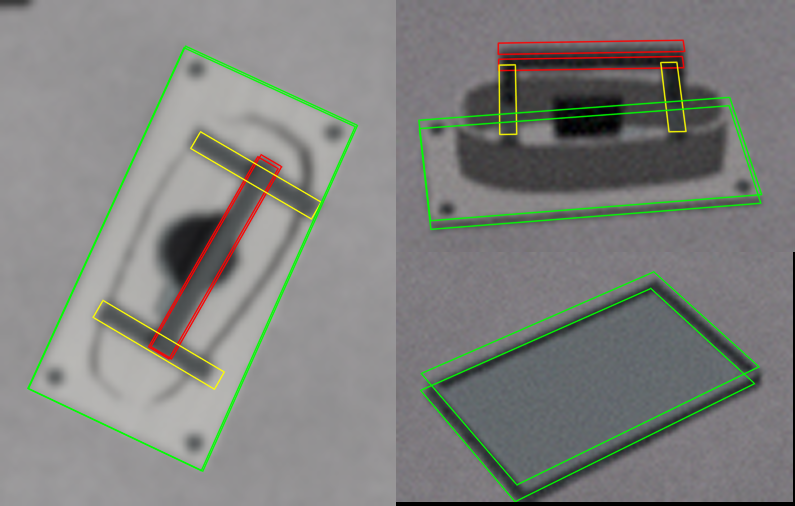

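Run:
```python
from h import *
go([.490,-.1805,.079],-.552+np.pi/2)
```

```text
2.1 [ 0.4664 -0.1383  0.2306] [[-0.856, 0.517, -0.0], [0.517, 0.856, -0.001], [-0.0, -0.001, -1.0]] [-0.4  1.2  0.7] 0.999 q [-5.320e-01 -2.000e-02  1.824e+00 -1.000e-03  1.337e+00 -1.559e+00]
turn 0.008
shift mm [-42.2 -23.6 151.6]
```

Call:
arm_command:
  plan: [-14,-8,10,0.008,-14,-8,15,0,-14,-8,15,0,0,0,15,0,0,0,15,0,0,0,0,0,0,0,0,0]

```text
time_s: 2.8
eef_pos: [0.4882, -0.175, 0.1612]
eef_rot: [-0.0, 0.27, 0.963, 0.0]
wrist_force: [-1.2, -0.5, -0.4]
opening: 1.001
```

Run:
```python
from h import *
go([.490,-.1805,.079],-.552+np.pi/2)
```

```text
2.8 [ 0.4882 -0.175   0.1612] [[-0.854, 0.52, -0.001], [0.52, 0.854, 0.001], [0.001, 0.0, -1.0]] [-1.2 -0.5 -0.4] 1.001 q [-0.573  0.132  1.813  0.     1.198 -1.598]
turn 0.005
shift mm [-4.4 -3.8 82.2]
```

Call:
arm_command:
  plan: [-4,-4,20,0.005,0,0,20,0,0,0,20,0,0,0,15,0,0,0,7,0,0,0,0,0,0,0,0,0]

```text
time_s: 3.5
eef_pos: [0.4905, -0.1813, 0.0804]
eef_rot: [0.001, 0.272, 0.962, -0.0]
wrist_force: [0.1, 0.3, -0.3]
opening: 1.002
```

Call:
arm_command:
  plan: [0,0,0,0,0,0,0,0,0,0,0,0,0,0,0,0,0,0,0,0,0,0,0,0,0,0,0,0,0,0,0,0,0,0,0,0,0,0,0,0]
  grip: 0

```text
time_s: 4.5
eef_pos: [0.4898, -0.1812, 0.0794]
eef_rot: [0.0, 0.272, 0.962, -0.0]
wrist_force: [-1.9, -3.2, 0.9]
opening: 0.148
```

Call:
arm_command:
  plan: [0,0,0,0,0,0,-5,0,0,0,-10,0,0,0,-15,0,0,0,-20,0,0,0,-20,0,0,0,-20,0,0,0,-20,0,0,0,-10,0,0,0,0,0,0,0,0,0]

```text
time_s: 5.6
eef_pos: [0.4894, -0.1805, 0.1985]
eef_rot: [-0.001, 0.272, 0.962, 0.0]
wrist_force: [-0.0, -0.5, -6.2]
opening: 0.151
```

Run:
```python
from h import *
go([.511,.155,.2],-.047+np.pi/2)
print(ctrl.get_obs()['torque'])
ims=[]
for n,(x0,y0,w,h) in dict(top=(290,180,120,150),scene=(220,70,140,150)).items():
    snap(n,n+'2');im=cv2.imread(f'pics/{n}2.png');ims.append(cv2.resize(im[y0:y0+h,x0:x0+w],None,fx=3,fy=3,interpolation=cv2.INTER_CUBIC))
cv2.imwrite('pics/b2.png',np.hstack(ims))
```

```text
5.6 [ 0.4894 -0.1805  0.1985] [[-0.852, 0.524, -0.001], [0.524, 0.852, 0.001], [0.001, 0.0, -1.0]] [-0.  -0.5 -6.2] 0.151 q [-0.581  0.095  1.773  0.     1.275 -1.6  ]
turn -0.505
shift mm [ -5.8 336.1  -1.5]
[0.0177032  0.00467767 0.00500311]
```

View pics/b2.png

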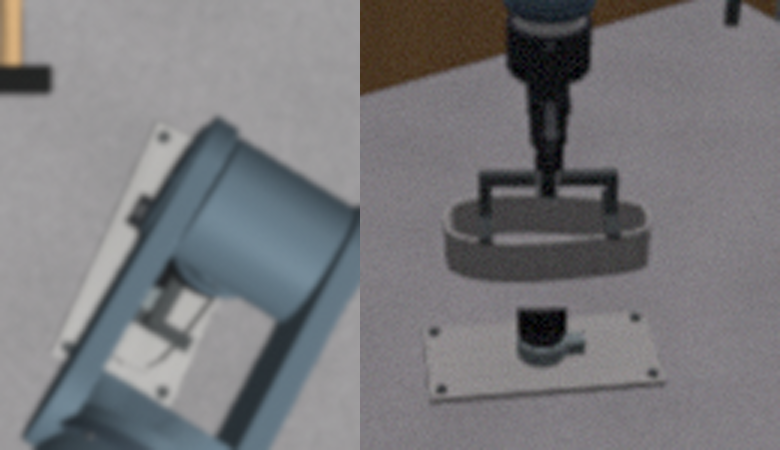

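Call:
arm_command:
  plan: [0,0,0,-0.1,0,0,0,-0.1,0,0,0,-0.1,0,0,0,-0.1,0,0,0,-0.1,0,15,0,0,0,30,0,0,0,35,0,0,0,35,0,0,0,35,0,0,0,35,0,0,0,35,0,0,0,35,0,0,0,35,0,0,0,25,0,0,0,15,0,0,0,6,0,0,0,0,0,0,0,0,0,0]

```text
time_s: 7.6
eef_pos: [0.5072, 0.1537, 0.199]
eef_rot: [-0.0, 0.026, 1.0, -0.0]
wrist_force: [0.2, -0.3, -5.4]
opening: 0.148
```

Run:
```python
from h import *
go([.511,.155,.12],-.047+np.pi/2)
```

```text
7.6 [0.5072 0.1537 0.199 ] [[-0.999, 0.053, -0.001], [0.053, 0.999, -0.001], [0.001, -0.001, -1.0]] [ 0.2 -0.3 -5.4] 0.148 q [ 7.000e-02  1.130e-01  1.752e+00 -1.000e-03  1.277e+00 -1.447e+00]
turn -0.006
shift mm [-3.8  1.5 79. ]
```

Call:
arm_command:
  plan: [-4,2,20,0,0,0,30,0,0,0,20,0,0,0,14,0,0,0,0,0,0,0,0,0]

```text
time_s: 8.2
eef_pos: [0.5119, 0.1559, 0.1159]
eef_rot: [0.0, 0.026, 1.0, 0.0]
wrist_force: [-0.5, -0.1, -5.7]
opening: 0.15
```

Run:
```python
from ov import *
o=state();p=o['eef_pos']
ims=[]
for n,(x0,y0,w,h) in dict(top=(180,190,100,140),scene=(285,155,135,140)).items():
    c=snap(n,n+'3');im=cv2.imread(f'pics/{n}3.png');s=3.4
    im=cv2.resize(im[y0:y0+h,x0:x0+w],None,fx=s,fy=s,interpolation=cv2.INTER_CUBIC)
    draw(im,c,box(.511,.152,-.047,0,0,0,.02,.242,.134)[1:],x0,y0,s,(0,255,0))
    draw(im,c,box(.511,.165,-.047,0,0,0,.02,.242,.134)[1:],x0,y0,s,(0,255,255))
    draw(im,c,box(p[0],p[1],-.053,0,0,p[2]-.0714,p[2]-.0264,.2,.092),x0,y0,s,(0,0,255))
    ims.append(im)
cv2.imwrite('pics/b3.png',np.hstack(ims))
```

```text
8.2 [0.5119 0.1559 0.1159] [[-0.999, 0.053, 0.001], [0.053, 0.999, -0.0], [-0.001, 0.0, -1.0]] [-0.5 -0.1 -5.7] 0.15 q [ 0.074  0.228  1.804 -0.     1.109 -1.444]
```

View pics/b3.png

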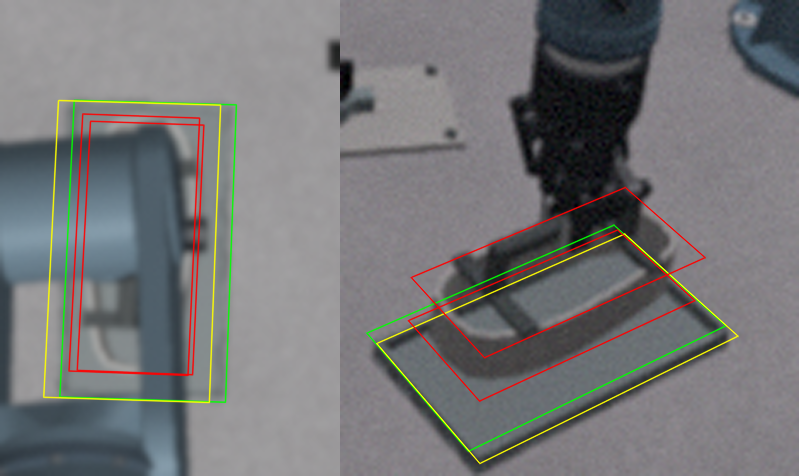

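Call:
arm_command:
  plan: [0,0,8,0,0,0,8,0,0,0,8,0,0,0,6,0,0,0,4,0,0,0,2,0,0,0,1,0,0,0,0,0,0,0,0,0]

```text
time_s: 9.2
eef_pos: [0.5116, 0.1564, 0.0786]
eef_rot: [0.0, 0.026, 1.0, 0.0]
wrist_force: [-0.6, -0.2, -6.0]
opening: 0.151
```

Call:
arm_command:
  plan: [0,0,1,0,0,0,0.5,0,0,0,0.5,0,0,0,0,0,0,0,0,0,0,0,0,0]

```text
time_s: 9.8
eef_pos: [0.5115, 0.1563, 0.0764]
eef_rot: [0.0, 0.026, 1.0, -0.0]
wrist_force: [0.0, -0.0, -5.0]
opening: 0.151
```

Call:
arm_command:
  plan: [0,0,0.5,0,0,0,0.5,0,0,0,0.3,0,0,0,0,0,0,0,0,0]

```text
time_s: 10.3
eef_pos: [0.5116, 0.1559, 0.0762]
eef_rot: [0.0, 0.026, 1.0, -0.0]
wrist_force: [-5.8, -3.7, 6.5]
opening: 0.145
```

Call:
arm_command:
  plan: [0,0,-0.6,0,0,0,0,0,0,0,0,0,0,0,0,0]

```text
time_s: 10.7
eef_pos: [0.5116, 0.1561, 0.0762]
eef_rot: [0.0, 0.026, 1.0, -0.0]
wrist_force: [-4.1, -4.4, 6.0]
opening: 0.153
```

Call:
arm_command:
  plan: [0,0,0,0,0,0,0,0,0,0,0,0,0,0,0,0,0,0,0,0,0,0,0,0,0,0,0,0,0,0,0,0]
  grip: 1

```text
time_s: 11.5
eef_pos: [0.5113, 0.1564, 0.0756]
eef_rot: [-0.0, 0.026, 1.0, -0.0]
wrist_force: [-0.3, -1.1, -0.1]
opening: 1.001
```

Call:
arm_command:
  plan: [0,0,-10,0,0,0,-20,0,0,0,-30,0,0,0,-40,0,0,0,-30,0,0,0,-20,0,0,0,0,0]

```text
time_s: 12.2
eef_pos: [0.5135, 0.1566, 0.2301]
eef_rot: [0.004, 0.026, 1.0, 0.0]
wrist_force: [0.2, -0.7, -0.2]
opening: 1.005
```

Run:
```python
from h import *
o=state()
c=snap('scene','scene4');im=c['color'][:,:,::-1]
a=cv2.resize(im[200:300,285:415],None,fx=3,fy=3,interpolation=cv2.INTER_CUBIC)
b=cv2.resize(im[160:220,235:325],None,fx=4.4,fy=4.4,interpolation=cv2.INTER_CUBIC)
H=max(a.shape[0],b.shape[0]);pad=lambda i:np.vstack([i,np.zeros((H-i.shape[0],i.shape[1],3),np.uint8)])
cv2.imwrite('pics/b4.png',np.hstack([pad(a),pad(b)]))
```

```text
12.2 [0.5135 0.1566 0.2301] [[-0.999, 0.052, 0.008], [0.052, 0.999, 0.001], [-0.008, 0.001, -1.0]] [ 0.2 -0.7 -0.2] 1.005 q [ 0.075  0.091  1.71   0.     1.333 -1.444]
```

View pics/b4.png

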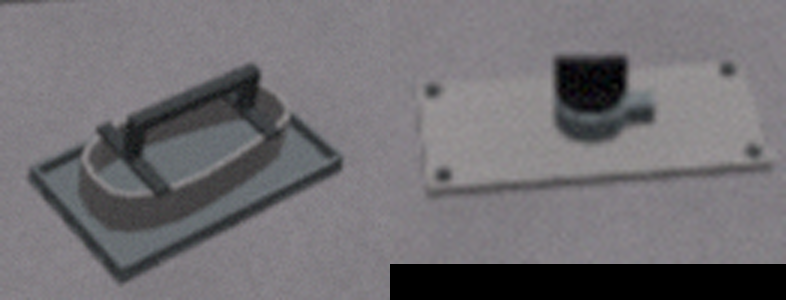

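Run:
```python
from ov import *
c=snap('top','top5');im=c['color'][:,:,::-1];x0,y0=312,240
gam=lambda i:(255*(i/255.)**.5).astype(np.uint8)
a=cv2.resize(gam(im[y0:y0+55,x0:x0+62]),None,fx=8,fy=8,interpolation=cv2.INTER_CUBIC)
s=dict(np.load('pics/scene4.npz'));si=cv2.imread('pics/scene4.png');
b=cv2.resize(gam(si[165:205,260:295]),None,fx=8,fy=8,interpolation=cv2.INTER_CUBIC)
b=np.vstack([b,np.zeros((a.shape[0]-b.shape[0],b.shape[1],3),np.uint8)])
cv2.imwrite('pics/b5.png',np.hstack([a,b]))
print(proj(c,[.4925,-.183,.062]),proj(s,[.4925,-.183,.062]))
# dark blob moments
for n,i,t in(('top',im,45),('scene',si,45)):
    g=i.max(2);m=(g<t).astype(np.uint8);u,v=proj(c if n=='top' else s,[.4925,-.183,.05]).astype(int)
    w=np.zeros_like(m);w[v-16:v+16,u-16:u+16]=m[v-16:v+16,u-16:u+16];M=cv2.moments(w,True)
    if M['m00']: print(n,M['m00'],M['m10']/M['m00'],M['m01']/M['m00'],.5*np.arctan2(2*M['mu11'],M['mu20']-M['mu02']))
u,v=proj(c,[.4925,-.183,.05]).astype(int);print(im[v-12:v+12,u-14:u+14].max(2))
```

```text
[346.35306256 266.77061713] [279.7706984  172.56061036]
top 152.0 345.07894736842104 266.6513157894737 -1.073674193774696
scene 152.0 280.04605263157896 178.64473684210526 0.01435914044748947
[[180 181 181 181 181 179 178 177 179 179 179 179 180 179 178 177 176 178
  180 183 183 181 180 180 181 181 180 179]
 [181 181 181 181 180 178 177 178 179 179 179 178 178 177 175 176 176 178
  180 182 181 180 179 180 181 180 179 180]
 [181 181 181 181 179 178 177 178 179 178 178 177 174 172 172 171 171 171
  172 174 176 178 179 180 180 179 179 180]
 [181 181 181 180 179 177 177 178 177 176 171 166 160 155 153 153 154 148
  144 150 162 172 178 179 179 179 179 180]
 [181 181 181 180 177 177 177 176 170 162 152 140 128 120 118 118 115 107
  100 110 133 156 172 178 179 179 180 181]
 [181 181 181 179 177 176 172 164 153 137 118 100  86  78  74  72  69  61
   56  68  97 133 162 176 178 179 179 180]
 [181 181 180 178 176 171 159 142 124 102  78  61  52  47  42  38  37  35
   36  45  71 114 153 172 177 178 180 181]
 [181 181 179 178 173 161 140 115  93  69  51  41  37  35  32  29  27  32
   34  40  64 1
[... 1200 characters left out ...]
181 180 180 176 167 147 123  98  67  40  32  34  37  36  36  36  36  39
   42  53  82 121 154 172 179 180 180 180]
 [181 181 180 178 173 159 137 113  83  54  38  36  37  36  37  38  42  48
   61  83 115 146 169 178 180 180 180 180]
 [181 181 180 178 176 162 141 122 101  77  59  49  45  48  53  57  66  79
   98 122 146 166 176 180 180 180 180 180]
 [181 181 180 178 174 158 136 127 121 109  93  82  79  84  90  97 106 119
  136 152 168 176 181 181 181 181 180 181]
 [181 181 180 178 169 148 131 133 137 133 125 118 121 127 133 137 143 153
  162 170 177 180 181 180 180 181 181 181]
 [182 181 180 176 163 141 132 139 144 143 142 141 146 156 162 164 166 170
  174 178 181 181 182 181 180 181 180 180]]
```

View pics/b5.png

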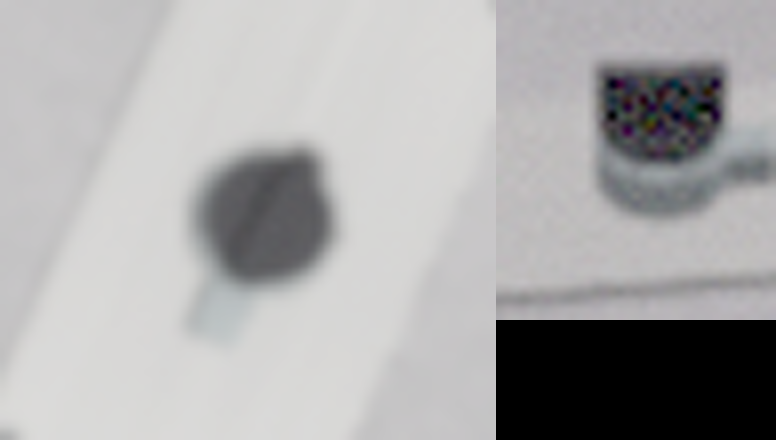

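Run:
```python
from h import *
s=dict(np.load('pics/scene4.npz'));c=dict(np.load('pics/top5.npz'))
g=np.array([(42,91),(337,69),(53,175),(363,151)])/4.4+[235,160]-.4
d=unproj(s,g,.008)[:,:2];print('scene dots',d.round(4).tolist(),d.mean(0))
f=np.array([(592,128),(705,180),(477,380),(591,434)])/3.6+[180,190]-.36
print('top dots mean',unproj(c,f,.008)[:,:2].mean(0))
im=cv2.imread('pics/top5.png').max(2).astype(float);u,v=proj(c,[.4925,-.183,.05]).astype(int)
p=[]
for r in range(v-12+7,v-12+17):
    row=im[r,u-8:u+6];w=np.clip(33-row,0,None)
    if w.sum()>0:p.append((u-8+(w*np.arange(14)).sum()/w.sum(),r))
l=unproj(c,p,.05)[:,:2];vx,vy,_,_=cv2.fitLine(l.astype(np.float32),cv2.DIST_HUBER,0,.001,.001).ravel();print('wing ang',np.arctan(vy/vx))
go([.4925,-.1825,.15],-.585+np.pi/2)
```

```text
scene dots [[0.5683, -0.2716], [0.3744, -0.1766], [0.6103, -0.1854], [0.4168, -0.0901]] [ 0.49245352 -0.18093001]
top dots mean [ 0.49376261 -0.18305824]
wing ang -0.5345731
12.3 [0.5114 0.1564 0.226 ] [[-0.999, 0.052, 0.001], [0.052, 0.999, 0.0], [-0.001, 0.0, -1.0]] [ 0.2  0.7 -0.4] 0.999 q [ 0.075  0.095  1.714  0.     1.331 -1.444]
turn 0.533
shift mm [-171.4 -293.    76. ]
```

Call:
arm_command:
  plan: [0,0,0,0.102,0,0,0,0.102,0,0,0,0.102,0,0,0,0.102,0,0,0,0.102,-9,-15,0,0,-18,-30,0,0,-20,-36,0,0,-20,-36,0,0,-20,-36,0,0,-20,-36,0,0,-20,-36,10,0,-20,-36,20,0,-12,-20,20,0,-6,-12,20,0,0,0,0,0,0,0,0,0]

```text
time_s: 14.0
eef_pos: [0.494, -0.1787, 0.1544]
eef_rot: [-0.002, 0.278, 0.961, 0.001]
wrist_force: [0.1, 0.3, -0.0]
opening: 1.005
```

Run:
```python
from h import *
go([.493,-.182,.042],-.56+np.pi/2)
```

```text
14.0 [ 0.494  -0.1787  0.1544] [[-0.846, 0.533, -0.003], [0.533, 0.846, 0.002], [0.003, 0.0, -1.0]] [ 0.1  0.3 -0. ] 1.005 q [-0.574  0.157  1.8    0.     1.188 -1.582]
turn -0.003
shift mm [ -0.9  -3.3 112.4]
```

Call:
arm_command:
  plan: [-1,-3,20,0,0,0,20,0,0,0,20,0,0,0,20,0,0,0,15,0,0,0,10,0,0,0,6,0,0,0,0,0,0,0,0,0,0,0,0,0]

```text
time_s: 15.0
eef_pos: [0.4948, -0.1829, 0.0455]
eef_rot: [0.001, 0.277, 0.961, -0.0]
wrist_force: [0.8, 0.4, 0.1]
opening: 0.998
```

Call:
arm_command:
  plan: [0,0,0,0,0,0,0,0,0,0,0,0,0,0,0,0,0,0,0,0,0,0,0,0,0,0,0,0,0,0,0,0,0,0,0,0,0,0,0,0]
  grip: 0

```text
time_s: 16.0
eef_pos: [0.4944, -0.1823, 0.0448]
eef_rot: [0.0, 0.277, 0.961, 0.0]
wrist_force: [0.6, 4.1, 5.8]
opening: 0.148
```

Call:
arm_command:
  plan: [0,0,0,0.05,0,0,0,0.1,0,0,0,0.1,0,0,0,0.1,0,0,0,0.1,0,0,0,0.1,0,0,0,0.1,0,0,0,0.1,0,0,0,0.1,0,0,0,0.1,0,0,0,0.05,0,0,0,0,0,0,0,0]

```text
time_s: 17.3
eef_pos: [0.4925, -0.1833, 0.0448]
eef_rot: [-0.001, 0.704, 0.71, -0.002]
wrist_force: [-7.1, -0.7, 10.4]
opening: 0.152
```

Run:
```python
from h import *
o=state();print(o['torque'],np.array(o['joint_efforts']).round(2))
```

```text
17.3 [ 0.4925 -0.1833  0.0448] [[-0.01, 1.0, -0.004], [1.0, 0.01, -0.001], [-0.001, -0.004, -1.0]] [-7.1 -0.7 10.4] 0.152 q [-0.581  0.326  1.855 -0.003  0.964 -0.588]
[-0.1486442   1.50349304  0.01791948] [ 2.060e+00 -4.007e+01 -2.771e+01  1.400e+00 -2.120e+00  2.000e-02]
```

Call:
arm_command:
  plan: [0,-1,-0.5,0.05,0,0,0,0.1,0,0,0,0.1,0,0,0,0.1,0,0,0,0.1,0,0,0,0.1,0,0,0,0.1,0,0,0,0.05,0,0,0,0]

```text
time_s: 18.2
eef_pos: [0.4909, -0.1828, 0.0448]
eef_rot: [-0.001, 0.905, 0.425, -0.002]
wrist_force: [-8.9, 0.4, 8.8]
opening: 0.147
```

Call:
arm_command:
  plan: [0,0,0,0.08,0,0,0,0.08,0,0,0,0.08,0,0,0,0.08,0,0,0,0.08,0,0,0,0,0,0,0,0]

```text
time_s: 18.9
eef_pos: [0.4903, -0.1821, 0.0448]
eef_rot: [-0.001, 0.971, 0.238, -0.003]
wrist_force: [-11.7, 1.3, 13.7]
opening: 0.15
```

Run:
```python
from h import *
o=state();print(o['torque'],np.array(o['joint_efforts']).round(2))
```

```text
18.9 [ 0.4903 -0.1821  0.0448] [[0.887, 0.462, -0.006], [0.462, -0.887, 0.001], [-0.005, -0.004, -1.0]] [-11.7   1.3  13.7] 0.15 q [-0.581  0.324  1.858 -0.003  0.966  0.51 ]
[0.41253643 1.83159799 0.08170248] [  0.78 -39.92 -29.77   1.06  -3.3    0.11]
```

Call:
arm_command:
  plan: [0,0,0,0.08,0,0,0,0.08,0,0,0,0.08,0,0,0,0.08,0,0,0,0.08,0,0,0,0.08,0,0,0,0.08,0,0,0,0.04,0,0,0,0,0,0,0,0]

```text
time_s: 19.9
eef_pos: [0.49, -0.1807, 0.0448]
eef_rot: [-0.002, 0.998, -0.06, -0.004]
wrist_force: [-11.5, 7.8, 17.1]
opening: 0.142
```

Run:
```python
from h import *
o=state();print(o['torque'],np.array(o['joint_efforts']).round(2))
```

```text
19.9 [ 0.49   -0.1807  0.0448] [[0.993, -0.119, -0.007], [-0.119, -0.993, 0.004], [-0.008, -0.003, -1.0]] [-11.5   7.8  17.1] 0.142 q [-5.800e-01  3.230e-01  1.859e+00 -1.000e-03  9.680e-01  1.111e+00]
[ 1.3538926   1.84118205 -0.01561212] [ -1.67 -38.92 -30.67  -0.08  -4.42   0.  ]
```

Call:
arm_command:
  plan: [0,0,0,0.05,0,0,0,0.05,0,0,0,0.03,0,0,0,0,0,0,0,0]

```text
time_s: 20.4
eef_pos: [0.4901, -0.1807, 0.0449]
eef_rot: [-0.001, 0.993, -0.121, -0.004]
wrist_force: [-11.4, 8.4, 16.3]
opening: 0.147
```

Run:
```python
from h import *
o=state();print(o['torque'],np.array(o['joint_efforts']).round(2))
```

```text
20.4 [ 0.4901 -0.1807  0.0449] [[0.971, -0.24, -0.008], [-0.24, -0.971, 0.002], [-0.008, -0.0, -1.0]] [-11.4   8.4  16.3] 0.147 q [-0.579  0.323  1.859 -0.003  0.968  1.236]
[1.44350108 1.83958754 2.57340541] [ -4.52 -38.72 -30.46   1.27  -4.35   2.63]
```

Call:
arm_command:
  plan: [0,0,0,-0.06,0,0,0,-0.04,0,0,0,0]

```text
time_s: 20.7
eef_pos: [0.49, -0.1807, 0.0448]
eef_rot: [-0.001, 0.997, -0.073, -0.004]
wrist_force: [-11.9, 7.6, 15.4]
opening: 0.146
```

Call:
arm_command:
  plan: [0,0,0,0,0,0,0,0,0,0,0,0,0,0,0,0,0,0,0,0,0,0,0,0,0,0,0,0,0,0,0,0]
  grip: 1

```text
time_s: 21.5
eef_pos: [0.4932, -0.1826, 0.0451]
eef_rot: [0.0, 0.997, -0.075, 0.0]
wrist_force: [0.9, 0.3, 0.4]
opening: 1.001
```

Call:
arm_command:
  plan: [0,0,-10,0,0,0,-20,0,0,0,-30,0,0,0,-40,0,0,0,-40,0,0,0,-20,0,0,0,0,0,0,0,0,0]

```text
time_s: 22.3
eef_pos: [0.4932, -0.1826, 0.2056]
eef_rot: [0.0, 0.997, -0.075, 0.0]
wrist_force: [-0.3, -0.8, -0.3]
opening: 1.002
```

Run:
```python
from h import *
state()
s=snap('scene','scene6')['color'][:,:,::-1];t=snap('top','top6')['color'][:,:,::-1]
a=cv2.resize(s[140:310,170:420],None,fx=1.8,fy=1.8,interpolation=cv2.INTER_CUBIC)
b=cv2.resize(t[195:330,180:280],None,fx=2.26,fy=2.26,interpolation=cv2.INTER_CUBIC)
k=cv2.resize((255*(s[160:210,250:310]/255.)**.5).astype(np.uint8),None,fx=5,fy=5,interpolation=cv2.INTER_CUBIC)
W=np.zeros((600,700,3),np.uint8);W[:a.shape[0],:a.shape[1]]=a;W[:b.shape[0],460:460+b.shape[1]]=b;W[320:570,:300]=k
cv2.imwrite('pics/b6.png',W)
```

```text
22.3 [ 0.4932 -0.1826  0.2056] [[0.989, -0.15, 0.001], [-0.15, -0.989, -0.001], [0.001, 0.0, -1.0]] [-0.3 -0.8 -0.3] 1.002 q [-0.58   0.095  1.757 -0.     1.288  1.141]
```

View pics/b6.png

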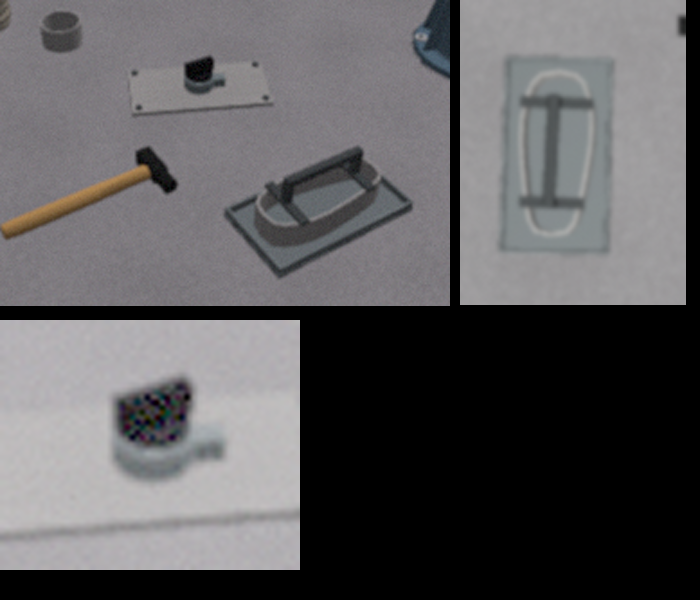

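```bash
python3 -c "
from h import *
print(ctrl.hand_in());state()"
```

```text
the job is handed in; nothing more can be done
None
the job is handed in; nothing more can be done
```

The die is in the tray, the wing knob is turned against its stop and let go, and the job is handed in at about 22 s. No verdict was reported.

**Die:** I lifted it by the handle (about 6 N on the wrist, hanging level) and lowered it until it met the tray floor, then let go. The last pictures show it lying flat and roughly centred in the tray.

**Knob:** I turned it about 2.7 rad clockwise in one grasp. A little more turn brought 2.6 N m, so it was against the stop. I eased back about 0.1 rad, opened the fingers and lifted clear. The last picture shows the wing turned, and the tool's angle at release puts the knob at about 2.75 rad. I never felt the plunger's resistance or the click itself, so "past the click" rests on the stop torque and that angle.

**Other checks:**
- **Camera disagreement:** the two cameras disagreed by about 5–15 mm on the tray and on the taller objects. I aimed the tray placing between the two estimates.
- **Sideways load:** the knob turn put up to about 14 N sideways and 17 N upward on the wrist, from a slightly off-axis grasp. That is far below the 120 N limit.
- **Bystanders:** the mallet and the small round die look unmoved in the last picture. The tin was outside that picture, but the arm never went near it.

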